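# Nest the steel pans with their handles fanned

## Robot

A 7-joint arm with a two-finger parallel gripper is mounted at the origin on the work surface. World frame = base frame: x ahead of the robot, y to its left, z up, the work surface at z = 0. Lengths are in m, angles in rad, forces in N, time in s.
With the tool pointing down it reaches from about 0.4 to 0.85 m from the base axis. Payload 10.4 kg.
Tool frame: the origin (TCP) lies at the very end of the fingers, on their centre line; the grasp point (between the pads) lies 19 mm behind it (pinch_z is the z of the grasp point in the tool frame, in m); z points along the fingers, y is the line along which they close (so a half turn about z gives the same grasp; the last joint's range is limited). The gripper opens to 85 mm and grips with 20 to 120 N. Pads are 22 mm wide; open, the fingers measure 114 mm over their backs; the gripper's body (76 mm by 85 mm) begins 54 mm behind the grasp point. The pads swing forward as they close: fully open they stand 13 mm farther back than shut.
Start: joints at [-1.256, 0.332, -0.065, 1.46, 0.022, 1.35, -0.088], TCP at [0.207, 0.59, 0.231] pointing down, gripper open.
Joint ranges: [-2.6, 2.6], [-0.5, 2.12], [-1.47, 1.34], [0.16, 2.42], [-1.27, 4.41], [0.06, 2.06], [-2.6, 2.6]. Speed limits (rad/s): [2.22, 2.22, 2.79, 2.79, 3.14, 3.14, 3.14].

## Interface

Orientations are given as a rotation vector (axis times angle).
In Python, from rig import * gives the robot as it stands. The module is installed in compiled form; this text tells all that it offers.
- The arm moves only by the tool apply_moves, never from a script. Its argument "commands" is a list of rows, each a list of 2 entries, a list of its own where there are three numbers: the shift along the tool's x, y, z in m, then the turn about the tool's z in rad. In form: [[[x, y, z], yaw], ...]. A call has 1 to 8 rows; each row shifts and turns the commanded pose from where the row before left it, along the tool's axes as they then stand; what a row does not reach is not made up. A row lasts 1/10 s, in which the tool goes at most 50 mm and 8.59 degrees, less where a joint would pass 70% of its speed; a pose out of reach is approached as far as the arm can. A call with a gripper value outside its range is refused whole. "gripper" is the finger opening in m, from 0 to 0.0854, set as the call begins (left out, the last holds). The fingers move at their own pace and stop on an object; "grip_force" is the grip in N (left out, the last holds). Time passes only in rows, so rows that do not move let the fingers close. It gives the time, the measured TCP pose, the force, the opening and the grip force at its end, in the units of the state.
- observe(): the state, without advancing time (a new reading comes with each control period).
- snapshot(name): name is "scene" or "top" or "wrist"; returns (picture, depth): 420x560x3 uint8, blue, green, red; 420x560 float32, m along the optical axis (not along the pixel's ray), 0 where there is no reading.
- calibration(name): a dict with "intrinsics" (3x3 intrinsics, pixels), "world_from_camera" (4x4, takes a point from camera to world coordinates). Camera axes: x right, y up, looking along -z (the intrinsics and any distortion apply to the point x, -y, -z); pixel columns grow to the right and rows downward; lengths in m; the calibration is good to about 2 mm. The wrist camera is an equidistant fisheye: a pixel r from the principal point sees the ray r / f radians off the axis. A picture is of the moment at which its call begins: read the wrist's pose just before it. calibration takes no time and is no camera call; for the wrist camera it gives the pose at the moment of the call.
- sign_off(): hands the job in; it is judged then, once.
The state is a dict: "t": time; "joint_positions": joint angles; "joint_velocities": joint speeds; "joint_efforts": joint torques, N m; "eef_pos": TCP position; "orientation": TCP orientation; "contact_force": force on the tool from outside, world axes, zero at the start; "ft_torque": the same for the moment, N m; "grip_width": opening from 0.0 (shut) to 1.0 (fully open); "grasp_force": force on a finger pad.
Only numpy, scipy, OpenCV 4.12 (cv2) and the standard library are available. Lean on these libraries where they do the work, as an engineer would, in place of code of your own. Each camera call takes 0.05 s, during which the arm holds its last target. There are 200 camera calls.

## Task

Tidy the three deep steel saucepans on the prep table into one nest: set the medium pan into the large one, then the small pan into the medium one, each sitting flat on the floor of the pan below. Leave the large pan standing where it is, and fan the handles so that none lies over another, about 45 degrees or more between any two. The shallow handled dish and the bowl without a handle do not belong to the set.

Things in the scene. Friction and masses are not known exactly. Their poses are not given: they have to be found in the camera images.
- large_pan: largest of three plain deep steel saucepans: rim 124 mm across, foot 108 mm, 50 mm high; inside 102 mm across at the floor; wall 3 mm, floor 4 mm thick; about 300 g. Strap handle 14 mm wide, 8 thick, 100 mm long from the rim, rising 12 degrees outward; at the start it points to -x (robot) within 23 degrees. Origin: centre of the underside; z up, x along the handle, away from the bowl.
- medium_pan: middle of three plain deep steel saucepans: rim 92 mm across, foot 76 mm, 56 mm high; inside 70 mm across at the floor; wall 3 mm, floor 4 mm thick; about 190 g. Strap handle 14 mm wide, 8 thick, 100 mm long from the rim, rising 12 degrees outward; at the start it points to -x (robot) within 10 degrees. Origin: centre of the underside; z up, x along the handle, away from the bowl.
- small_pan: smallest of three plain deep steel saucepans: rim 64 mm across, foot 50 mm, 62 mm high; inside 44 mm across at the floor; wall 3 mm, floor 4 mm thick; about 120 g. Strap handle 14 mm wide, 8 thick, 100 mm long from the rim, rising 12 degrees outward; at the start it points to -x (robot) within 10 degrees. Origin: centre of the underside; z up, x along the handle, away from the bowl.
- large_pan_handle (a point): point in the middle of the large pan's handle: centre of the strap, 112 mm from the pan's axis along its x, 55 mm above its underside; 14 mm wide across the pan's y
- medium_pan_handle (a point): point in the middle of the medium pan's handle: centre of the strap, 96 mm from the pan's axis along its x, 61 mm above its underside; 14 mm wide across the pan's y
- small_pan_handle (a point): point in the middle of the small pan's handle: centre of the strap, 82 mm from the pan's axis along its x, 67 mm above its underside; 14 mm wide across the pan's y
Things that resemble listed ones, but are neither listed nor needed, are in the scene too. What is shaped like the medium_pan but green is not meant.

How it is judged:
On the way, in this order (a step that is already met when the one before it is completed fails the run):
1. the medium pan sits in the large pan, flat on its floor (horizontal distance between medium_pan and large_pan below 0.018 m and z of medium_pan in the frame of large_pan between 0 and 0.009 m and angle between medium_pan's own z axis and vertical below 0.12 rad), for 0.2 s.
2. then the small pan sits in the medium pan, flat on its floor (all of step 1 and horizontal distance between small_pan and medium_pan below 0.018 m and z of small_pan in the frame of medium_pan between 0 and 0.009 m and angle between small_pan's own z axis and vertical below 0.12 rad), for 0.2 s.
At the end, for the whole second after the job is handed in: Medium in large and small in medium: axes within 18 mm, underside under 9 mm above that of the pan below, tilt under 7 degrees. Middles of any two handles over 50 mm apart seen from above (about 30 degrees). Large pan upright, within 50 mm of its start; all at rest (all of step 2 and horizontal distance between large_pan_handle and medium_pan_handle above 0.05 m and horizontal distance between each of medium_pan_handle, large_pan_handle and small_pan_handle above 0.05 m and distance of large_pan from where it was at the start of the episode below 0.05 m and angle between large_pan's own z axis and vertical below 0.12 rad and linear speed of each of large_pan, medium_pan, small_pan below 0.02 m/s); the robot touches nothing.
It also fails if it takes over 64 s, if anything falls off the work surface, if the arm or the gripper's body presses on something with over 40 N, if the wrist force passes 120 N, or if a joint passes its speed limit or range.

## Working session

There is one attempt and no reset: what is moved stays moved. The work goes in short steps, Python scripts to look and compute and a tool call to move; the robot and the scene stay as the last step left them, time stands still between calls to the robot, and variables do not carry over. Pictures are saved under pics/ and viewed, at most 10 in all, crops included, and the job is handed in when it is done.

Besides the shell and the picture viewer there is one more tool, called after "Call:" as a command line: name --argument value ..., lists and objects as JSON in quotes. apply_moves: Moves the arm, as the interface text tells. Its arguments: {"type":"object","properties":{"commands":{"type":"array","items":{"type":"array"}},"gripper":{"type":"number"},"grip_force":{"type":"number"}},"required":["commands"]}

```bash
mkdir -p pics; cat > h.py <<'E'
from rig import *
import numpy as np, cv2
from scipy.spatial.transform import Rotation as R
E
python3 - <<'E'
from h import *
o=observe(); print({k:np.round(v,3).tolist() for k,v in o.items()})
p={}
for n in("top","scene"):
    im,d=snapshot(n); c=calibration(n); cv2.imwrite(f"pics/{n}0.png",im); np.savez(f"{n}0.npz",im=im,d=d,**c)
    print(n,np.round(c["intrinsics"],1).tolist(),np.round(c["world_from_camera"],3).tolist(), list(c))
E
```

```text
{'t': 0.0, 'joint_positions': [-1.256, 0.333, -0.065, 1.461, 0.022, 1.35, -0.088], 'joint_velocities': [0.0, -0.001, -0.0, -0.0, 0.001, 0.0, -0.001], 'joint_efforts': [0.0, -62.545, 0.049, -39.159, 0.016, 0.01, -0.0], 'eef_pos': [0.207, 0.589, 0.231], 'orientation': [-0.528, -3.097, 0.002], 'contact_force': [-0.723, -0.249, -0.423], 'ft_torque': [-0.035, 0.056, -0.007], 'grasp_force': 0.0, 'grip_width': 1.002}
top [[428.1, 0.0, 264.0], [0.0, 428.1, 211.5], [0.0, 0.0, 1.0]] [[-0.011, 0.993, -0.12, 0.276], [-1.0, -0.011, 0.001, -0.024], [-0.001, 0.12, 0.993, 0.935], [0.0, 0.0, 0.0, 1.0]] ['intrinsics', 'world_from_camera']
scene [[526.0, 0.0, 268.3], [0.0, 526.0, 214.1], [0.0, 0.0, 1.0]] [[-0.093, -0.543, 0.835, 1.374], [0.995, -0.064, 0.07, 0.055], [0.016, 0.838, 0.546, 0.711], [0.0, 0.0, 0.0, 1.0]] ['intrinsics', 'world_from_camera']
```

View pics/top0.png

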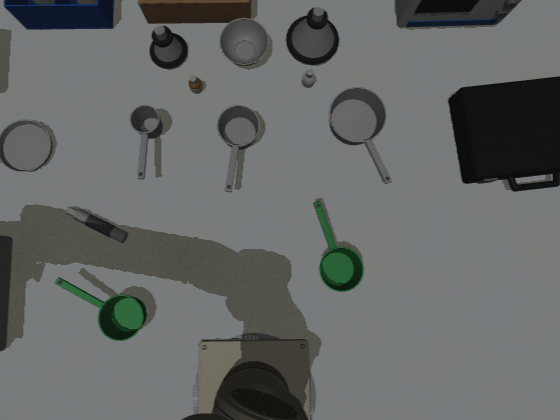

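View pics/scene0.png

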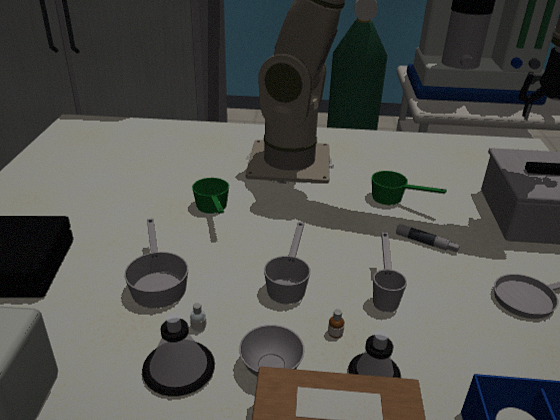

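The top view shows the large pan at (357,116) with its handle end at (387,180). The medium pan is at (239,127) with its handle end at (232,188), and the small pan is at (146,121) with its handle end at (142,176). The bowl (244,43), the dish (26,146) and the green pans are distractors, and the scene view confirms this.

```bash
cat >> h.py <<'E'
def cloud(d,c):
    K=c["intrinsics"];v,u=np.indices(d.shape)
    P=np.stack([(u-K[0,2])/K[0,0]*d,-(v-K[1,2])/K[1,1]*d,-d],-1)
    T=c["world_from_camera"];return P@T[:3,:3].T+T[:3,3]
PANS={"large":(.062,.050,.112),"medium":(.046,.056,.096),"small":(.032,.062,.082)}
def circle(q):
    A=np.c_[2*q,np.ones(len(q))];s=np.linalg.lstsq(A,(q**2).sum(1),rcond=None)[0]
    return s[:2],np.sqrt(s[2]+s[:2]@s[:2])
E
python3 - <<'E'
from h import *
z=np.load("top0.npz");P=cloud(z["d"],z)
box={"large":(322,80,398,188),"medium":(212,98,265,195),"small":(124,98,166,184)}
for n,(a,b,c,d) in box.items():
    r,h,m=PANS[n]; p=P[b:d,a:c].reshape(-1,3); tab=np.median(p[:,2])
    q=p[p[:,2]>h-.02]; hd=q
    # rim = high points away from handle; iterate
    c0=q[:,:2].mean(0)
    top=q[(q[:,2]>h-.006)]
    cen=np.array([top[:,0].max()-r, np.median(top[:,1])])
    for _ in range(6):
        rr=np.linalg.norm(top[:,:2]-cen,axis=1); cen,rad=circle(top[abs(rr-r+.002)<.012][:,:2])
    hd=q[np.linalg.norm(q[:,:2]-cen,axis=1)>r+.012]
    dv=hd[:,:2].mean(0)-cen; ang=np.degrees(np.arctan2(dv[1],dv[0]))%360
    tip=np.linalg.norm(hd[:,:2]-cen,axis=1).max()
    print(n,cen.round(4),"rad",rad.round(4),"ang",ang.round(1),"n",len(top),len(hd),"tip",tip.round(3),"mid",(cen+m*dv/np.linalg.norm(dv)).round(4),"table",tab.round(4),"hz",np.median(hd[:,2]).round(4))
o=observe();print(R.from_rotvec(o["orientation"]).as_matrix().round(3).tolist())
E
```

```text
large [ 0.5884 -0.2257] rad 0.0604 ang 186.6 n 727 318 tip 0.372 mid [ 0.4771 -0.2385] table 0.0012 hz 0.0615
medium [0.5641 0.03  ] rad 0.0448 ang 175.7 n 593 298 tip 0.294 mid [0.4684 0.0371] table 0.0015 hz 0.0682
small [0.5772 0.2267] rad 0.0315 ang 189.5 n 547 297 tip 0.392 mid [0.4964 0.2133] table 0.0017 hz 0.0744
[[-0.943, 0.331, -0.0], [0.331, 0.943, -0.001], [-0.0, -0.001, -1.0]]
```

```bash
python3 - <<'E'
from h import *
z=np.load("top0.npz");P=cloud(z["d"],z)
box={"large":(322,80,398,188),"medium":(212,98,265,195),"small":(124,98,166,184)}
C={"large":(.5884,-.2257),"medium":(.5641,.03),"small":(.5772,.2267)}
for n,(a,b,c,d) in box.items():
    r,h,m=PANS[n]; p=P[b:d,a:c].reshape(-1,3); cen=np.array(C[n]); rr=np.linalg.norm(p[:,:2]-cen,axis=1)
    q=p[(p[:,2]>h-.012)&(p[:,2]<h+.04)&(rr>r+.012)&(rr<r+.11)]
    vx,vy,x0,y0=cv2.fitLine(q[:,:2].astype(np.float32),cv2.DIST_HUBER,0,.001,.001).ravel()
    dv=q[:,:2].mean(0)-cen; s=np.sign(vx*dv[0]+vy*dv[1]); v=np.array([vx,vy])*s
    perp=(cen-[x0,y0])@[-v[1],v[0]]
    u=dv/np.linalg.norm(dv)
    print(n,"ang mean",np.degrees(np.arctan2(u[1],u[0]))%360,"line",np.degrees(np.arctan2(v[1],v[0]))%360,"off",perp.round(4),"mid",(cen+m*u).round(4),"tip",(np.linalg.norm(q[:,:2]-cen,axis=1).max()-r).round(3),"z",np.median(q[:,2]).round(3))
E
```

```text
large ang mean 199.53147052732655 line 199.65687755102542 off 0.0003 mid [ 0.4828 -0.2631] tip 0.098 z 0.06
medium ang mean 172.0180432477668 line 171.55631687377806 off -0.0008 mid [0.469  0.0433] tip 0.097 z 0.067
small ang mean 180.4890161143367 line 180.0174929337191 off -0.0007 mid [0.4952 0.226 ] tip 0.096 z 0.074
```

Call:
apply_moves --commands '[[[0,0,0],-0.097],[[0,0,0],-0.097],[[-0.022,-0.032,0],0],[[-0.022,-0.032,0],0],[[-0.022,-0.032,0],0],[[-0.022,-0.032,0],0],[[-0.022,-0.032,0],0],[[-0.022,-0.032,0],0]]' --gripper 0.06

```text
t: 0.9
eef_pos: [0.3106, 0.3791, 0.2311]
orientation: [-0.226, -3.133, 0.0]
contact_force: [0.6, -0.1, 0.2]
grip_width: 0.702
grasp_force: 0.0
```

Call:
apply_moves --commands '[[[-0.022,-0.032,0.005],0],[[-0.022,-0.032,0.005],0],[[-0.022,-0.032,0.005],0],[[-0.022,-0.032,0.005],0],[[-0.022,-0.032,0.005],0],[[-0.022,-0.032,0.005],0],[[-0.022,-0.032,0.005],0],[[-0.022,-0.032,0.005],0]]'

```text
t: 1.7
eef_pos: [0.448, 0.1006, 0.1911]
orientation: [-0.226, -3.133, -0.0]
contact_force: [0.6, 1.3, -0.9]
grip_width: 0.704
grasp_force: 0.0
```

```bash
cat >> h.py <<'E'
def plan(x,y,z,ang):
    """yaw first (about tool z), then the shift in the turned tool axes"""
    o=observe(); M=R.from_rotvec(o["orientation"]).as_matrix(); a=np.arctan2(M[1,0],M[0,0])
    yaw=-((np.radians(ang)-a+np.pi)%(2*np.pi)-np.pi)
    M2=M@R.from_rotvec([0,0,yaw]).as_matrix()
    print("t",round(o["t"],2),"tcp",o["eef_pos"].round(4) if hasattr(o["eef_pos"],"round") else o["eef_pos"],"ang",np.degrees(a).round(2),"yaw",round(yaw,3),"then shift",(M2.T@(np.array([x,y,z])-o["eef_pos"])).round(4),"tool z",M[:,2].round(3),"j",np.round(o["joint_positions"],2),"grip",round(float(o["grip_width"]),3),round(float(o["grasp_force"]),1))
E
python3 -c "
from h import *
plan(.477,.0426,.15,171.8)"
```

```text
t 1.7 tcp [0.448  0.1006 0.1911] ang 171.76 yaw -0.001 then shift [-0.0369 -0.0533  0.041 ] tool z [ 0.  0. -1.] j [-0.68 -0.02  0.36  1.95  0.01  1.21  1.1 ] grip 0.704 0.0
```

Call:
apply_moves --commands '[[[-0.012,-0.017,0.014],0],[[-0.012,-0.017,0.014],0],[[-0.012,-0.017,0.014],0],[[0,0,0],0],[[0,0,0],0]]'

```text
t: 2.2
eef_pos: [0.4757, 0.0466, 0.1491]
orientation: [-0.227, -3.132, 0.0]
contact_force: [-0.4, -0.1, 0.6]
grip_width: 0.703
grasp_force: 0.0
```

```bash
python3 - <<'E'
from h import *
plan(.477,.0426,.15,171.8)
c=calibration("wrist");im,d=snapshot("wrist");cv2.imwrite("pics/w1.png",im);np.savez("w1.npz",im=im,d=d,**c)
T=np.linalg.inv(c["world_from_camera"]);K=c["intrinsics"];print(K.round(1).tolist())
def proj(p):
    q=T[:3,:3]@p+T[:3,3];x,y,z=q[0],-q[1],-q[2];r=np.hypot(x,y);th=np.arctan2(r,z);return K[0,2]+K[0,0]*th*x/r,K[1,2]+K[1,1]*th*y/r
u=np.array([np.cos(np.radians(171.8)),np.sin(np.radians(171.8))])
for rr in(.046,.06,.096,.14): print(rr,np.round(proj(np.r_[np.array([.5641,.03])+rr*u,.061+(rr-.096)*.2126+.004])))
E
```

```text
t 2.2 tcp [0.4757 0.0466 0.1491] ang 171.71 yaw -0.001 then shift [-0.0018 -0.0037 -0.0009] tool z [-0.001 -0.    -1.   ] j [-0.61  0.07  0.43  1.96 -0.03  1.12  1.26] grip 0.703 0.0
[[325.2, 0.0, 281.8], [0.0, 325.2, 211.3], [0.0, 0.0, 1.0]]
0.046 [277. 265.]
0.06 [277. 250.]
0.096 [277. 209.]
0.14 [276. 149.]
```

View pics/w1.png

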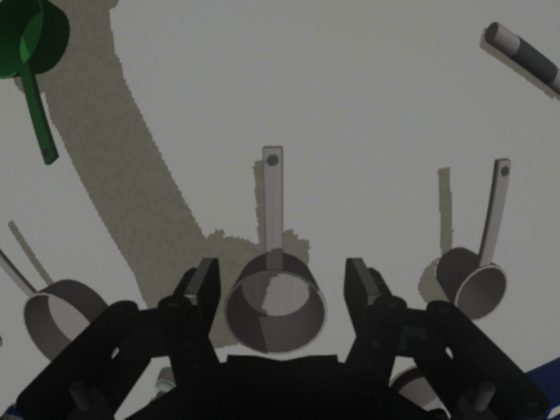

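The wrist view shows the medium handle running from (272,147) to (274,260), centred between the fingers within about 2 mm. I'm descending to grasp it.

Call:
apply_moves --commands '[[[-0.001,-0.003,0.02],0],[[-0.001,-0.003,0.025],0],[[0,0,0.025],0],[[0,0,0.02],0],[[0,0,0.012],0],[[0,0,0.005],0],[[0,0,0],0]]'

```text
t: 2.95
eef_pos: [0.4772, 0.0408, 0.0424]
orientation: [-0.225, -3.133, -0.0]
contact_force: [0.7, -0.4, 0.7]
grip_width: 0.702
grasp_force: 0.0
```

Call:
apply_moves --commands '[[[0,0,0],0],[[0,0,0],0],[[0,0,0],0],[[0,0,0],0],[[0,0,0],0],[[0,0,0],0],[[0,0,0],0],[[0,0,0],0]]' --gripper 0.0 --grip_force 100

```text
t: 3.75
eef_pos: [0.4773, 0.0405, 0.0427]
orientation: [0.226, 3.133, 0.001]
contact_force: [-3.5, -0.1, 5.9]
grip_width: 0.139
grasp_force: 97.6
```

Call:
apply_moves --commands '[[[0,0,-0.01],0],[[0,0,-0.02],0],[[0,0,-0.025],0],[[0,0,-0.025],0],[[0,0,-0.02],0],[[0,0,-0.01],0],[[0,0,0],0],[[0,0,0],0]]'

```text
t: 4.55
eef_pos: [0.4767, 0.0403, 0.1516]
orientation: [-0.226, -3.133, 0.0]
contact_force: [-0.8, -0.3, -1.6]
grip_width: 0.141
grasp_force: 97.8
```

```bash
cat >> h.py <<'E'
def rimplane(box,zlo,zhi,cam="top",name=None,r=None):
    """rim of the pan in an image box: plane fit of points in a height band; circle fit"""
    c=calibration(cam);im,d=snapshot(cam);P=cloud(d,c)
    if name: cv2.imwrite(name,im); np.savez("last.npz",im=im,d=d,**c)
    return P
E
python3 - <<'E'
from h import *
r=.046
c=calibration("top");im,d=snapshot("top");np.savez("t1.npz",im=im,d=d,**c);cv2.imwrite("pics/t1.png",im)
o=observe();print(o["eef_pos"],o["contact_force"],o["ft_torque"])
P=cloud(d,c).reshape(-1,3)
g=np.array([.5641,.03]);rr=np.linalg.norm(P[:,:2]-g,axis=1)
q=P[(rr<.065)&(P[:,2]>.06)&(P[:,2]<.25)]
print(len(q),np.percentile(q[:,2],[1,10,50,90,99]).round(3))
for s in(0,1,2,3):
    k=(P[:,0]>g[0]-.04+.02*s)&(P[:,0]<g[0]-.02+.02*s)&(abs(P[:,1]-.03)<.06)&(P[:,2]>.06)&(P[:,2]<.25)
    print(s,np.sort(P[k][:,2])[-6:].round(4))
E
```

```text
[0.47648949 0.04020302 0.1512234 ] [ 0.29124669  0.26702625 -2.04761569] [ 0.00777729  0.14791377 -0.06089875]
120 [0.12  0.132 0.157 0.164 0.166]
0 [0.164]
1 [0.1644 0.1645 0.1649 0.1651 0.1653 0.1656]
2 [0.1635 0.1642 0.1654 0.1658 0.166  0.1669]
3 [0.1622 0.1631 0.1632 0.1643 0.1643 0.1644]
```

View pics/t1.png

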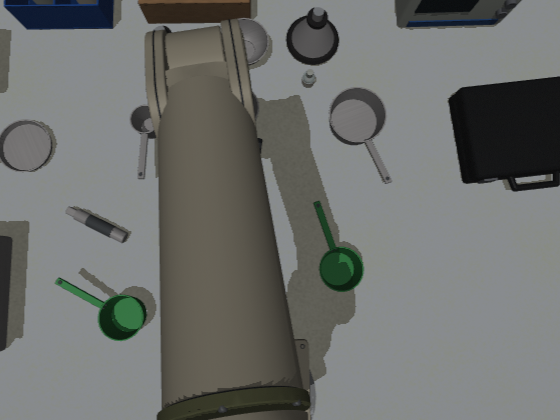

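The pan stays level after the lift (rim about 0.165 m everywhere visible). The arm hides most of it in the top view.

```bash
python3 -c "
from h import *
plan(.5195,-.1719,.13,142)"
```

```text
t 4.6 tcp [0.4765 0.0402 0.1512] ang 171.76 yaw 0.519 then shift [-0.1645 -0.1406  0.0212] tool z [-0.002 -0.    -1.   ] j [-0.61  0.07  0.44  1.96 -0.03  1.12  1.28] grip 0.138 97.8
```

Call:
apply_moves --commands '[[[0,0,0],0.06],[[0,0,0],0.1],[[0,0,0],0.1],[[0,0,0],0.1],[[0,0,0],0.1],[[0,0,0],0.06],[[-0.01,-0.009,0],0],[[-0.02,-0.017,0],0]]'

```text
t: 5.4
eef_pos: [0.4841, 0.0026, 0.151]
orientation: [-1.018, -2.97, 0.001]
contact_force: [0.6, 1.1, -0.7]
grip_width: 0.138
grasp_force: 97.7
```

Call:
apply_moves --commands '[[[-0.025,-0.021,0],0],[[-0.025,-0.021,0],0],[[-0.025,-0.021,0],0],[[-0.025,-0.021,0],0],[[-0.02,-0.017,0],0],[[-0.01,-0.009,0],0],[[0,0,0],0],[[0,0,0],0]]'

```text
t: 6.2
eef_pos: [0.5189, -0.1648, 0.1513]
orientation: [-1.023, -2.968, 0.001]
contact_force: [-0.8, 0.1, -2.0]
grip_width: 0.135
grasp_force: 97.8
```

```bash
python3 - <<'E'
from h import *
plan(.5195,-.1719,.13,142)
for n in("scene","wrist"):
    c=calibration(n);im,d=snapshot(n);np.savez(n+"2.npz",im=im,d=d,**c);cv2.imwrite(f"pics/{n}2.png",im)
z=np.load("scene2.npz");P=cloud(z["d"],z);p=P.reshape(-1,3)
# medium rim: points around expected centre, in air
o=observe();M=R.from_rotvec(o["orientation"]).as_matrix();g=(np.array(o["eef_pos"])-.0874*M[:,0])[:2]
zr=o["eef_pos"][2]-.0427+.056;print("expected axis",g,"rim z",zr)
rr=np.linalg.norm(p[:,:2]-g,axis=1)
q=p[(abs(p[:,2]-zr)<.006)&(abs(rr-.045)<.012)]
print("medium rim",len(q),circle(q[:,:2]),np.linalg.lstsq(np.c_[q[:,:2]-g,np.ones(len(q))],q[:,2],rcond=None)[0].round(4))
g=np.array([.5884,-.2257]);rr=np.linalg.norm(p[:,:2]-g,axis=1)
q=p[(abs(p[:,2]-.048)<.006)&(abs(rr-.06)<.012)];print("large rim",len(q),circle(q[:,:2]))
E
```

```text
t 6.2 tcp [ 0.5189 -0.1648  0.1513] ang 141.96 yaw -0.001 then shift [-0.0049 -0.0052  0.0213] tool z [-0.002  0.    -1.   ] j [-0.33  0.24  0.64  1.81 -0.16  1.15  1.26] grip 0.135 97.8
expected axis [ 0.58815047 -0.21776828] rim z 0.1649923381606119
medium rim 333 (array([ 0.58986418, -0.21825912]), np.float64(0.044947500842673654)) [-0.008   0.01    0.1619]
large rim 434 (array([ 0.59266878, -0.22832004]), np.float64(0.059623417582152775))
```

View pics/scene2.png

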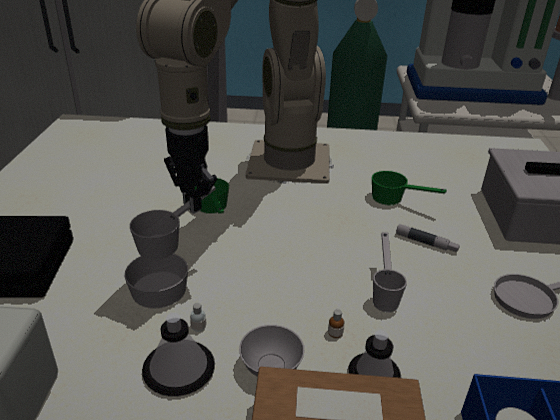

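The scene view shows the medium pan at (155,232), held level above the large pan at (157,278). It needs about 9 mm of correction, then a descent.

Call:
apply_moves --commands '[[[-0.004,-0.003,0.01],0],[[-0.003,-0.003,0.02],0],[[0,0,0.02],0],[[0,0,0.02],0],[[0,0,0.015],0],[[0,0,0.01],0],[[0,0,0.003],0],[[0,0,0],0]]'

```text
t: 7.1
eef_pos: [0.5213, -0.1744, 0.0542]
orientation: [-1.023, -2.97, 0.0]
contact_force: [0.5, -0.1, -0.7]
grip_width: 0.137
grasp_force: 97.8
```

Call:
apply_moves --commands '[[[0,0,0.002],0],[[0,0,0.002],0],[[0,0,0.002],0],[[0,0,0],0],[[0,0,0],0]]'

```text
t: 7.6
eef_pos: [0.5213, -0.1744, 0.0484]
orientation: [1.024, 2.97, 0.0]
contact_force: [0.3, -0.1, -1.2]
grip_width: 0.141
grasp_force: 97.8
```

Call:
apply_moves --commands '[[[0,0,0.001],0],[[0,0,0.001],0],[[0,0,0],0],[[0,0,0],0]]'

```text
t: 8.0
eef_pos: [0.5213, -0.1742, 0.0468]
orientation: [-1.024, -2.97, -0.001]
contact_force: [-3.7, 1.9, 6.7]
grip_width: 0.136
grasp_force: 98.8
```

Call:
apply_moves --commands '[[[0,0,0],0],[[0,0,0],0],[[0,0,0],0],[[0,0,0],0],[[0,0,0],0]]' --gripper 0.05

```text
t: 8.5
eef_pos: [0.5212, -0.1744, 0.0462]
orientation: [-1.024, -2.97, -0.0]
contact_force: [-0.2, -0.3, -0.6]
grip_width: 0.585
grasp_force: 0.0
```

Call:
apply_moves --commands '[[[0,0,-0.01],0],[[0,0,-0.02],0],[[0,0,-0.03],0],[[0,0,-0.03],0],[[0,0,-0.03],0],[[0,0,-0.02],0]]'

```text
t: 9.1
eef_pos: [0.5217, -0.1749, 0.1892]
orientation: [1.024, 2.967, 0.001]
contact_force: [0.3, 0.3, -1.2]
grip_width: 0.581
grasp_force: 0.0
```

```bash
python3 - <<'E'
from h import *
plan(.4912,.2265,.15,180.3)
c=calibration("scene");im,d=snapshot("scene");p=cloud(d,c).reshape(-1,3)
cv2.imwrite("pics/s3.png",cv2.resize(im[150:350,80:330],None,fx=2.4,fy=2.4))
for n,g,z,r in(("large",(.5927,-.2283),.048,.06),("medium",(.593,-.228),.058,.045),("small",(.5772,.2267),.06,.0315)):
    g=np.array(g)
    for _ in range(4):
        rr=np.linalg.norm(p[:,:2]-g,axis=1);q=p[(abs(p[:,2]-z)<.005)&(abs(rr-r)<.008)];g,R0=circle(q[:,:2])
    print(n,g.round(4),R0.round(4),len(q),np.linalg.lstsq(np.c_[q[:,:2]-g,np.ones(len(q))],q[:,2],rcond=None)[0].round(4))
E
```

```text
t 9.1 tcp [ 0.5217 -0.1749  0.1892] ang 141.94 yaw -0.67 then shift [0.0285 0.4015 0.0391] tool z [ 0.003 -0.    -1.   ] j [-0.33  0.21  0.66  1.75 -0.14  1.22  1.27] grip 0.581 0.0
large [ 0.5919 -0.2285] 0.0601 400 [-0.0117 -0.0033  0.0483]
medium [ 0.5943 -0.2294] 0.044 396 [0.002  0.003  0.0577]
small [0.582  0.2238] 0.0305 298 [-0.001   0.0009  0.0597]
```

View pics/s3.png

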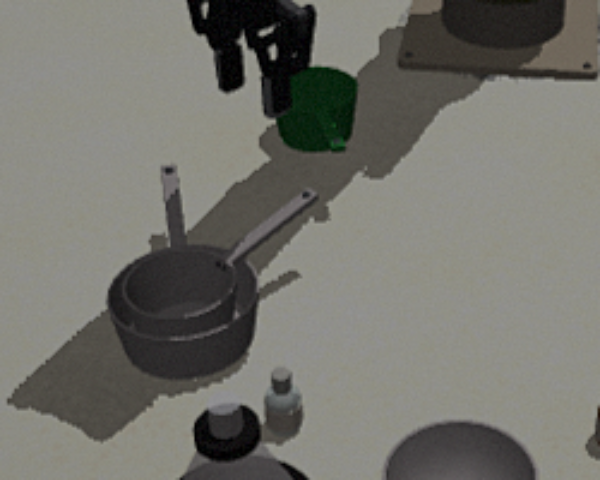

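The crop shows the medium pan sitting level inside the large one, with handles at about (168,175) and (310,195), well fanned. Next is the small pan.

Call:
apply_moves --commands '[[[0,0,0],-0.084],[[0,0,0],-0.084],[[0,0,0],-0.084],[[0,0,0],-0.084],[[0,0,0],-0.084],[[0,0,0],-0.084],[[0,0,0],-0.084],[[0,0,0],-0.084]]'

```text
t: 9.95
eef_pos: [0.5212, -0.1746, 0.1868]
orientation: [-0.018, 3.141, -0.0]
contact_force: [-0.1, 1.4, -0.7]
grip_width: 0.588
grasp_force: 0.0
```

Call:
apply_moves --commands '[[[0.003,0.035,0],0],[[0.003,0.04,0],0],[[0.003,0.04,0],0],[[0.003,0.04,0],0],[[0.003,0.04,0],0],[[0.003,0.04,0],0],[[0.003,0.04,0],0],[[0.003,0.04,0],0]]'

```text
t: 10.75
eef_pos: [0.4944, 0.1418, 0.187]
orientation: [-0.012, 3.141, 0.001]
contact_force: [0.4, -0.0, 0.4]
grip_width: 0.585
grasp_force: 0.0
```

Call:
apply_moves --commands '[[[0.003,0.04,0],0],[[0.001,0.03,0.01],0],[[0,0.015,0.015],0],[[0,0,0.014],0],[[0,0,0],0],[[0,0,0],0]]'

```text
t: 11.35
eef_pos: [0.4903, 0.2232, 0.1471]
orientation: [0.009, -3.141, 0.002]
contact_force: [0.5, -1.3, 0.6]
grip_width: 0.585
grasp_force: 0.0
```

```bash
python3 - <<'E'
from h import *
plan(.4912,.2262,.049,180.3)
c=calibration("wrist");im,d=snapshot("wrist");cv2.imwrite("pics/w4.png",im)
T=np.linalg.inv(c["world_from_camera"]);K=c["intrinsics"]
def proj(p):
    q=T[:3,:3]@p+T[:3,3];x,y,z=q[0],-q[1],-q[2];r=np.hypot(x,y);th=np.arctan2(r,z);return K[0,2]+K[0,0]*th*x/r,K[1,2]+K[1,1]*th*y/r
u=np.array([np.cos(np.radians(180.3)),np.sin(np.radians(180.3))])
for rr in(.04,.082,.13): print(rr,np.round(proj(np.r_[np.array([.5772,.2267])+rr*u,.067+(rr-.082)*.2126+.004])))
E
```

```text
t 11.35 tcp [0.4903 0.2232 0.1471] ang -179.68 yaw 0.0 then shift [-0.0009  0.0031  0.0981] tool z [-0.001 -0.001 -1.   ] j [-0.74  0.21  0.26  1.81 -0.06  1.13  1.11] grip 0.585 0.0
0.04 [286. 273.]
0.082 [287. 227.]
0.13 [287. 161.]
```

View pics/w4.png

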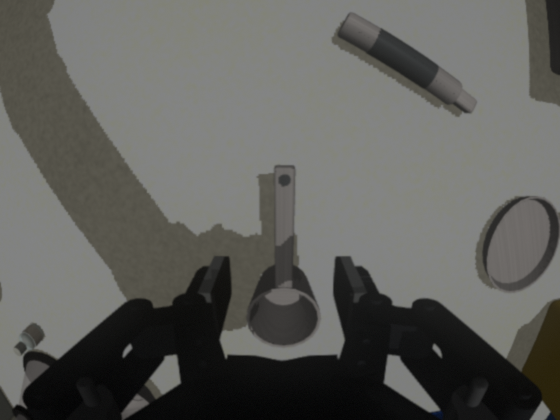

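The small handle runs from (285,168) to (284,280), centred between the fingers.

Call:
apply_moves --commands '[[[-0.001,0.002,0.02],0],[[0,0,0.025],0],[[0,0,0.025],0],[[0,0,0.018],0],[[0,0,0.008],0],[[0,0,0.002],0],[[0,0,0],0]]'

```text
t: 12.1
eef_pos: [0.4916, 0.2272, 0.0501]
orientation: [-0.012, 3.141, 0.001]
contact_force: [-0.2, -0.2, 1.1]
grip_width: 0.583
grasp_force: 0.0
```

Call:
apply_moves --commands '[[[0,0,0],0],[[0,0,0],0],[[0,0,0],0],[[0,0,0],0],[[0,0,0],0],[[0,0,0],0],[[0,0,0],0],[[0,0,0],0]]' --gripper 0.0 --grip_force 100

```text
t: 12.9
eef_pos: [0.4909, 0.2277, 0.0495]
orientation: [-0.013, 3.142, 0.001]
contact_force: [-2.3, 0.2, 4.9]
grip_width: 0.136
grasp_force: 97.5
```

Call:
apply_moves --commands '[[[0,0,-0.01],0],[[0,0,-0.02],0],[[0,0,-0.03],0],[[0,0,-0.03],0],[[0,0,-0.03],0],[[0,0,-0.01],0],[[0,0,0],0]]'

```text
t: 13.6
eef_pos: [0.4916, 0.2275, 0.1805]
orientation: [-0.012, 3.14, 0.002]
contact_force: [0.4, 0.5, -1.9]
grip_width: 0.137
grasp_force: 97.4
```

Call:
apply_moves --commands '[[[0,0,0],0.08],[[0,0,0],0.11],[[0,0,0],0.11],[[0,0,0],0.11],[[0,0,0],0.11],[[0,0,0],0.11],[[0,0,0],0.11],[[0,0,0],0.11]]'

```text
t: 14.4
eef_pos: [0.4901, 0.2268, 0.1773]
orientation: [-1.29, -2.863, 0.004]
contact_force: [-1.0, 0.1, -1.4]
grip_width: 0.138
grasp_force: 97.2
```

Call:
apply_moves --commands '[[[0,0,0],0.11],[[0,0,0],0.11],[[0,0,0],0.11],[[0,0,0],0.11],[[0,0,0],0.11],[[0,0,0],0.11],[[0,0,0],0.11],[[0,0,0],0.04]]'

```text
t: 15.2
eef_pos: [0.4901, 0.2268, 0.1773]
orientation: [-2.314, -2.125, 0.005]
contact_force: [-0.4, 0.2, -1.2]
grip_width: 0.139
grasp_force: 97.3
```

```bash
python3 -c "
from h import *
plan(.5975,-.1416,.17,85)"
```

```text
t 15.2 tcp [0.4901 0.2268 0.1773] ang 85.11 yaw 0.002 then shift [-0.3576  0.1391  0.0077] tool z [-0.002 -0.002 -1.   ] j [-0.89  0.19  0.41  1.78 -0.08  1.2  -0.53] grip 0.139 97.3
```

Call:
apply_moves --commands '[[[-0.015,0.006,0],0],[[-0.03,0.012,0],0],[[-0.036,0.014,0],0],[[-0.036,0.014,0],0],[[-0.036,0.014,0],0],[[-0.036,0.014,0],0],[[-0.036,0.014,0],0],[[-0.036,0.014,0],0]]'

```text
t: 16.0
eef_pos: [0.5709, -0.0439, 0.1781]
orientation: [-2.309, -2.13, 0.002]
contact_force: [0.9, -0.3, -0.7]
grip_width: 0.138
grasp_force: 97.3
```

Call:
apply_moves --commands '[[[-0.036,0.014,0],0],[[-0.03,0.012,0],0],[[-0.02,0.008,0],0],[[-0.01,0.003,0],0],[[0,0,0],0],[[0,0,0],0]]'

```text
t: 16.6
eef_pos: [0.6002, -0.1388, 0.1787]
orientation: [-2.308, -2.13, 0.0]
contact_force: [0.3, 0.2, -0.5]
grip_width: 0.138
grasp_force: 97.4
```

```bash
python3 - <<'E'
from h import *
plan(.5975,-.1416,.17,85)
c=calibration("scene");im,d=snapshot("scene");p=cloud(d,c).reshape(-1,3)
cv2.imwrite("pics/s5.png",cv2.resize(im[100:350,60:330],None,fx=2.2,fy=2.2))
o=observe();M=R.from_rotvec(o["orientation"]).as_matrix();a=(np.array(o["eef_pos"])-.0862*M[:,0])[:2]
zr=o["eef_pos"][2]-.0495+.06;print("axis",a,zr)
for n,g,z,r in(("medium",(.594,-.229),.058,.045),("small",a+[.004,-.0026],zr,.0315)):
    g=np.array(g)
    for _ in range(4):
        rr=np.linalg.norm(p[:,:2]-g,axis=1);q=p[(abs(p[:,2]-z)<.007)&(abs(rr-r)<.01)];g,R0=circle(q[:,:2])
    print(n,g.round(4),R0.round(4),len(q),np.linalg.lstsq(np.c_[q[:,:2]-g,np.ones(len(q))],q[:,2],rcond=None)[0].round(4))
E
```

```text
t 16.6 tcp [ 0.6002 -0.1388  0.1787] ang 85.41 yaw 0.007 then shift [-0.003  -0.0024  0.0087] tool z [-0.001  0.001 -1.   ] j [-0.34  0.39  0.63  1.59 -0.24  1.25  0.25] grip 0.138 97.4
axis [ 0.59356946 -0.22415144] 0.18937626480965825
medium [ 0.594  -0.2289] 0.0441 471 [-0.0027  0.0078  0.0569]
small [ 0.594  -0.2255] 0.0308 337 [0.0024 0.0198 0.187 ]
```

View pics/s5.png

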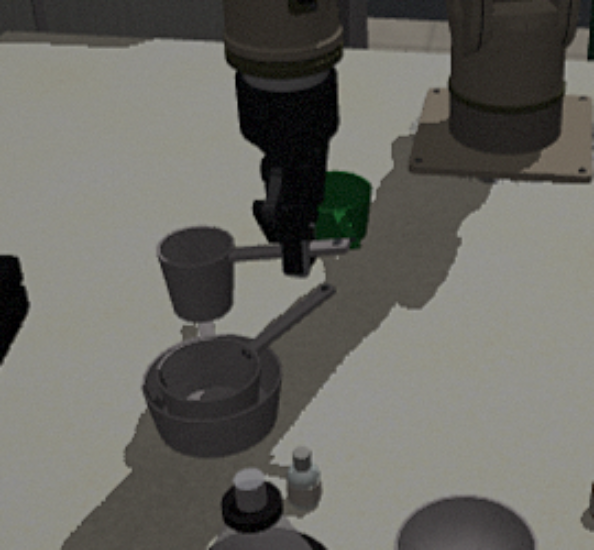

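The small pan at (198,275) hangs level above the nest at (213,390). The offset is about 3.5 mm.

Call:
apply_moves --commands '[[[-0.0035,-0.001,0.01],0],[[0,0,0.025],0],[[0,0,0.025],0],[[0,0,0.02],0],[[0,0,0.02],0],[[0,0,0.012],0],[[0,0,0.003],0],[[0,0,0],0]]'

```text
t: 17.45
eef_pos: [0.5993, -0.1429, 0.0642]
orientation: [-2.309, -2.13, 0.0]
contact_force: [0.4, -0.0, -0.1]
grip_width: 0.142
grasp_force: 97.3
```

Call:
apply_moves --commands '[[[0,0,0.002],0],[[0,0,0.001],0],[[0,0,0.001],0],[[0,0,0],0],[[0,0,0],0]]'

```text
t: 17.95
eef_pos: [0.5994, -0.1431, 0.0604]
orientation: [2.31, 2.13, 0.0]
contact_force: [-0.0, 0.7, -0.5]
grip_width: 0.138
grasp_force: 97.3
```

Call:
apply_moves --commands '[[[0,0,0.001],0],[[0,0,0.001],0],[[0,0,0.001],0],[[0,0,0],0],[[0,0,0],0]]'

```text
t: 18.45
eef_pos: [0.5999, -0.1426, 0.0578]
orientation: [2.309, 2.13, 0.002]
contact_force: [-0.4, 2.9, 5.7]
grip_width: 0.139
grasp_force: 98.0
```

Contact; releasing.

Call:
apply_moves --commands '[[[0,0,0],0],[[0,0,0],0],[[0,0,0],0],[[0,0,0],0],[[0,0,0],0]]' --gripper 0.05

```text
t: 18.95
eef_pos: [0.5992, -0.1432, 0.0572]
orientation: [-2.31, -2.129, 0.0]
contact_force: [-0.5, 0.7, 0.1]
grip_width: 0.589
grasp_force: 0.0
```

Call:
apply_moves --commands '[[[0,0,-0.01],0],[[0,0,-0.02],0],[[0,0,-0.03],0],[[0,0,-0.03],0],[[0,0,-0.03],0],[[0,0,-0.02],0],[[0,0,0],0],[[0,0,0],0]]'

```text
t: 19.75
eef_pos: [0.5994, -0.1431, 0.1977]
orientation: [2.309, 2.129, 0.001]
contact_force: [0.8, 0.1, -1.0]
grip_width: 0.586
grasp_force: 0.0
```

```bash
python3 - <<'E'
from h import *
c=calibration("scene");im,d=snapshot("scene");p=cloud(d,c).reshape(-1,3);print(observe()["t"])
cv2.imwrite("pics/s6.png",cv2.resize(im[150:350,80:330],None,fx=2.4,fy=2.4))
for n,g,z,r in(("large",(.592,-.2285),.048,.06),("medium",(.594,-.229),.058,.045),("small",(.594,-.229),.068,.0315)):
    g=np.array(g)
    for _ in range(4):
        rr=np.linalg.norm(p[:,:2]-g,axis=1);q=p[(abs(p[:,2]-z)<.006)&(abs(rr-r)<.008)];g,R0=circle(q[:,:2])
    print(n,g.round(4),R0.round(4),len(q),np.linalg.lstsq(np.c_[q[:,:2]-g,np.ones(len(q))],q[:,2],rcond=None)[0].round(4))
E
```

```text
19.8
large [ 0.5918 -0.2283] 0.0602 404 [-0.0166 -0.0049  0.048 ]
medium [ 0.5936 -0.2296] 0.0443 293 [-0.0191 -0.0064  0.0578]
small [ 0.5934 -0.2305] 0.0306 315 [0.005  0.007  0.0672]
```

View pics/s6.png

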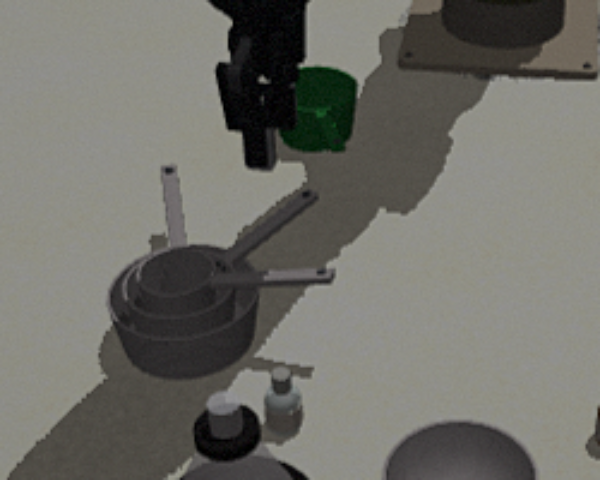

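All three pans are nested, level and within about 2 mm of coaxial. The handle tips at (168,170), (310,195) and (330,275) are fanned, and the gripper is clear.

```bash
python3 -c "
from rig import *
print(sign_off())"
```

```text
the job is handed in; nothing more can be done
None
```

I nested the medium pan in the large one and the small pan in the medium one, all level with axes within about 2 mm and handles about 57 degrees apart, and handed the job in at about 20 s; the hand-in gave no verdict.

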